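# Load three sample vials and hold the reader shuttle at its mark

## Task

Three vials are to be read together in the vial reader, whose spring-return shuttle already carries one: with the shuttle home, take any two vials from the square stock tray and set them down (do not drop them) upright in the shuttle's pan, so that it carries exactly three, and leave the other two standing in the stock tray. Then pull the shuttle out by its bar handle until its pointer is in line with the mark blade beside the track, all three vials still standing, and finish while still holding it there against the spring: do not let go. Leave the flask, the beaker and the spatula where they are.

Things in the scene. Friction and masses are not known exactly. Their poses are not given: they have to be found in the camera images.
- station: Vial reader (fixed): grey base plate 8 mm thick, 200 mm wide, from 110 mm on the -x side of its origin to 160 mm on the +x side; white housing 50 mm high across the last 50 mm. Origin on the bench, on the shuttle's centre line; x points away from the robot to the housing (within 0.2 rad of world x), y left. It stands on the robot's left or right, the stock tray on the other side.
- shuttle (a joint): Slide of the shuttle, m: 0 is home (pan nearest the housing), growing as it is pulled along the station's -x towards the robot; end stop at 0.10. A spring pulls it home: about 3 N at home, 80 N/m more as it comes out. The mark lies 45 to 80 mm out (7 to 10 N). Shuttle mass 0.4 kg.
- tray_in (a point): Centre of the floor of the shuttle's aluminium pan, 18 mm above the bench, 60 mm on the +x side of the station's origin when home; moves with the shuttle, axes as the station's. Floor 60 mm (x) by 170 mm (y) inside, no divisions; walls 4 mm thick, 10 mm above the floor. Room for three vials in a row along y.
- handle (a point): Middle of the shuttle's handle: a level round steel bar 12 mm thick, along the station's y, on two posts (72 mm clear between them); bar centre 62 mm above the bench, 82 mm on the -x (robot's) side of the pan's centre. Clear under and on both sides: it can be pinched from above, fingers closing along the station's x.
- pointer (a point): Tip of the shuttle's pointer, a steel tab 4 mm wide in the slide's direction, sticking out from the middle of the pan's left (+y) wall, level with the pan's centre in x; 26 mm above the bench. Axes as the station's.
- mark (a point): The mark: near edge of a bare steel upright blade, 4 mm thick in the slide's direction, 34 mm high, on an 18 x 14 mm foot, fixed beside the track on its left (+y), just past the pointer's tip. Its place along the slide differs each time. In line: pointer and mark at the same place along the station's x. Axes as the station's.
- rack_in (a point): Centre of the inner floor of the stock tray: a fixed square steel tray 180 x 180 mm, walls 4 mm thick and 12 mm high, floor about 4 mm above the bench. Axes along its sides. Four vials stand in it as a loose 2 x 2 group, neighbours at least 84 mm apart centre to centre along the tray's sides.
- vial0: The vial that already stands in the shuttle's pan. All five vials are alike: amber glass with a paper band and white cap, 32 mm across, 56 mm high, straight sided up to 40 mm (cap 29 mm across, from 42 mm up), about 45 g, closed and rigid. Origin at the centre of the underside, z up the vial.
- vial1: A vial like vial0, standing in the stock tray at the start.
- vial2: A vial like vial0, standing in the stock tray at the start.
- vial3: A vial like vial0, standing in the stock tray at the start.
- vial4: A vial like vial0, standing in the stock tray at the start.
- flask: Bystander: conical glass flask, 80 mm across at the foot, 108 mm high, loose, on the left-hand side of the work. Origin under its centre.
- beaker: Bystander: white cup-shaped beaker, 70 mm across, 80 mm high, loose, on the right-hand side of the work. Origin under its centre.
- spatula: Bystander: spatula 160 mm long lying flat on the bench on the left-hand side of the work, loose. Origin on its underside, x along it.

How it is judged (in metres and radians):
On the way:
1. with the shuttle home, exactly three vials stand in its pan, let go, and two in the stock tray (value of joint shuttle below 0.006 m and horizontal distance between vial0 and tray_in below 0.09 m and z of vial0 in the frame of tray_in between -0.005 and 0.006 m and ((horizontal distance between vial1 and tray_in below 0.09 m and z of vial1 in the frame of tray_in between -0.005 and 0.006 m) or (horizontal distance between vial1 and rack_in below 0.12 m and z of vial1 in the frame of rack_in between -0.0025 and 0.006 m)) and ((horizontal distance between vial2 and tray_in below 0.09 m and z of vial2 in the frame of tray_in between -0.005 and 0.006 m) or (horizontal distance between vial2 and rack_in below 0.12 m and z of vial2 in the frame of rack_in between -0.0025 and 0.006 m)) and ((horizontal distance between vial3 and tray_in below 0.09 m and z of vial3 in the frame of tray_in between -0.005 and 0.006 m) or (horizontal distance between vial3 and rack_in below 0.12 m and z of vial3 in the frame of rack_in between -0.0025 and 0.006 m)) and ((horizontal distance between vial4 and tray_in below 0.09 m and z of vial4 in the frame of tray_in between -0.005 and 0.006 m) or (horizontal distance between vial4 and rack_in below 0.12 m and z of vial4 in the frame of rack_in between -0.0025 and 0.006 m)) and angle between each of vial0, vial1, vial2, vial3, vial4's own z axis and vertical below 0.12 rad and linear speed of each of vial0, vial1, vial2, vial3, vial4 below 0.03 m/s and ((horizontal distance between each of vial1, vial2 and tray_in below 0.12 m and not (horizontal distance between vial3 and tray_in below 0.12 m) and not (horizontal distance between vial4 and tray_in below 0.12 m)) or (horizontal distance between each of vial1, vial3 and tray_in below 0.12 m and not (horizontal distance between vial2 and tray_in below 0.12 m) and not (horizontal distance between vial4 and tray_in below 0.12 m)) or (horizontal distance between each of vial1, vial4 and tray_in below 0.12 m and not (horizontal distance between vial2 and tray_in below 0.12 m) and not (horizontal distance between vial3 and tray_in below 0.12 m)) or (not (horizontal distance between vial1 and tray_in below 0.12 m) and horizontal distance between each of vial2, vial3 and tray_in below 0.12 m and not (horizontal distance between vial4 and tray_in below 0.12 m)) or (not (horizontal distance between vial1 and tray_in below 0.12 m) and horizontal distance between each of vial2, vial4 and tray_in below 0.12 m and not (horizontal distance between vial3 and tray_in below 0.12 m)) or (not (horizontal distance between vial1 and tray_in below 0.12 m) and not (horizontal distance between vial2 and tray_in below 0.12 m) and horizontal distance between each of vial3, vial4 and tray_in below 0.12 m)) and contact force between the fingers and vial0 below 0.1 N and contact force between the fingers and vial1 below 0.1 N and contact force between the fingers and vial2 below 0.1 N and contact force between the fingers and vial3 below 0.1 N and contact force between the fingers and vial4 below 0.1 N), for 0.2 s.
At the end, for the whole second after the job is handed in: The fingers hold the shuttle (contact over 2 N) still, with its pointer within 6 mm of the mark along the slide, vial0 and exactly two more vials stand upright in its pan, touched by no finger, and the other two stand upright in the stock tray; the shuttle was home when the vials were set in (x of pointer in the frame of mark between -0.006 and 0.006 m and velocity of joint shuttle between -0.01 and 0.01 m/s and contact force between the fingers and station above 2 N and horizontal distance between vial0 and tray_in below 0.09 m and z of vial0 in the frame of tray_in between -0.005 and 0.006 m and ((horizontal distance between vial1 and tray_in below 0.09 m and z of vial1 in the frame of tray_in between -0.005 and 0.006 m) or (horizontal distance between vial1 and rack_in below 0.12 m and z of vial1 in the frame of rack_in between -0.0025 and 0.006 m)) and ((horizontal distance between vial2 and tray_in below 0.09 m and z of vial2 in the frame of tray_in between -0.005 and 0.006 m) or (horizontal distance between vial2 and rack_in below 0.12 m and z of vial2 in the frame of rack_in between -0.0025 and 0.006 m)) and ((horizontal distance between vial3 and tray_in below 0.09 m and z of vial3 in the frame of tray_in between -0.005 and 0.006 m) or (horizontal distance between vial3 and rack_in below 0.12 m and z of vial3 in the frame of rack_in between -0.0025 and 0.006 m)) and ((horizontal distance between vial4 and tray_in below 0.09 m and z of vial4 in the frame of tray_in between -0.005 and 0.006 m) or (horizontal distance between vial4 and rack_in below 0.12 m and z of vial4 in the frame of rack_in between -0.0025 and 0.006 m)) and angle between each of vial0, vial1, vial2, vial3, vial4's own z axis and vertical below 0.12 rad and linear speed of each of vial0, vial1, vial2, vial3, vial4 below 0.03 m/s and ((horizontal distance between each of vial1, vial2 and tray_in below 0.12 m and not (horizontal distance between vial3 and tray_in below 0.12 m) and not (horizontal distance between vial4 and tray_in below 0.12 m)) or (horizontal distance between each of vial1, vial3 and tray_in below 0.12 m and not (horizontal distance between vial2 and tray_in below 0.12 m) and not (horizontal distance between vial4 and tray_in below 0.12 m)) or (horizontal distance between each of vial1, vial4 and tray_in below 0.12 m and not (horizontal distance between vial2 and tray_in below 0.12 m) and not (horizontal distance between vial3 and tray_in below 0.12 m)) or (not (horizontal distance between vial1 and tray_in below 0.12 m) and horizontal distance between each of vial2, vial3 and tray_in below 0.12 m and not (horizontal distance between vial4 and tray_in below 0.12 m)) or (not (horizontal distance between vial1 and tray_in below 0.12 m) and horizontal distance between each of vial2, vial4 and tray_in below 0.12 m and not (horizontal distance between vial3 and tray_in below 0.12 m)) or (not (horizontal distance between vial1 and tray_in below 0.12 m) and not (horizontal distance between vial2 and tray_in below 0.12 m) and horizontal distance between each of vial3, vial4 and tray_in below 0.12 m)) and contact force between the fingers and vial0 below 0.1 N and contact force between the fingers and vial1 below 0.1 N and contact force between the fingers and vial2 below 0.1 N and contact force between the fingers and vial3 below 0.1 N and contact force between the fingers and vial4 below 0.1 N); the arm keeps its last pose, push and grip.
It fails at once if a vial is dropped (falls faster than 0.6 m/s out of the fingers) ((linear speed of vial0 above 0.6 m/s and contact force between the fingers and vial0 below 0.02 N) or (linear speed of vial1 above 0.6 m/s and contact force between the fingers and vial1 below 0.02 N) or (linear speed of vial2 above 0.6 m/s and contact force between the fingers and vial2 below 0.02 N) or (linear speed of vial3 above 0.6 m/s and contact force between the fingers and vial3 below 0.02 N) or (linear speed of vial4 above 0.6 m/s and contact force between the fingers and vial4 below 0.02 N)).
It fails at once if the flask, beaker or spatula is moved by more than 30 mm or the flask or beaker tipped (distance of any of flask, beaker, spatula from where it was at the start of the episode above 0.03 m or angle between any of flask, beaker's own z axis and vertical above 0.3 rad).
It also fails if it takes over 67 s, if anything falls off the work surface, if the arm or the gripper's body presses on something with over 40 N, if the wrist force passes 120 N, or if a joint passes its speed limit or range.

## Robot

A 6-joint arm with a two-finger parallel gripper is mounted at the origin on the work surface. World frame = base frame: x ahead of the robot, y to its left, z up, the work surface at z = 0. Lengths are in m, angles in degrees, forces in N, time in s.
With the tool pointing down it reaches from about 0.4 to 0.825 m from the base axis. Payload 7 kg.
Tool frame: the origin (TCP) lies midway between the tips of the shut fingers; the grasp point (between the pads) lies 19 mm behind it (ctrl.grip_point_offset is the distance from the TCP to the grasp point, in m); x points along the fingers, y is the direction in which the jaws open and shut, and the axes are right-handed (so a half turn about x gives the same grasp; the last joint's range is limited). The gripper opens to 88 mm and grips with 3 to 60 N. Pads are 19 mm wide; open, the fingers measure 130 mm over their backs; the gripper's body (78 mm by 193 mm) begins 47 mm behind the grasp point.
Start: joints at [-52.133, 20.546, 0.682, 0, -70.136, -16.507], TCP at [0.246, -0.629, 0.227] pointing down, gripper open.
Joint ranges: [-176.03, 176.03], [-82.01, 121.73], [-58.28, 71.71], [-173.87, 95.51], [-174.79, -0.11], [-173.66, 173.66]. Speed limits (degrees/s): [136.94, 136.94, 172.46, 180, 180, 180].

## Interface

Orientations are given as [roll, pitch, yaw] about the fixed x, y, z axes, in that order (R = Rz(yaw) Ry(pitch) Rx(roll)).
In Python, from plant import ctrl gives the robot as it stands.
- The arm moves only by the tool drive_tool, never from a script. Its argument "plan" is a list of rows, each a list of 3 entries, a list of its own where there are three numbers: the shift along the tool's x, y, z in m, then the turn, a rotation vector about the tool's x, y, z in degrees, then the opening, from 0 (shut) to 1 (fully open). In form: [[[dx, dy, dz], [wx, wy, wz], grip], ...]. A call has 1 to 20 rows; each row is the pose to reach, as a shift and turn from the pose measured when the call began, along the tool's axes at that moment; what a row does not reach only later rows make up. A row lasts 1/12 s, in which the tool goes at most 41.7 mm and 7.16 degrees, less where a joint would pass 70% of its speed; a pose out of reach is approached as far as the arm can. A call with a gripper value outside its range is refused whole. The fingers move at their own pace and stop on an object; the grip force is fixed at half the most. Time passes only in rows, so rows that repeat a pose let the fingers close. It gives the time, the measured TCP pose, the force and the opening at its end, in the units of the state.
- ctrl.get_obs(): the state, without advancing time (a new reading comes with each control period).
- ctrl.snapshot(name): name is "scene" or "top" or "wrist"; returns the picture (420x560x3 uint8, blue, green, red); there is no depth.
- ctrl.get_calibration(name): a dict with "fx", "fy", "cx", "cy" (pixels), "R" (3x3) and "t" (3): a world point X has camera coordinates R X + t. Camera axes: x right, y down, z forward; pixel columns grow to the right and rows downward; lengths in m; the calibration is good to about 2 mm. A picture is of the moment at which its call begins: read the wrist's pose just before it. get_calibration takes no time and is no camera call; for the wrist camera it gives the pose at the moment of the call.
- ctrl.close_job(): hands the job in, once; it reports no verdict.
Trained networks look in the newest picture that a camera, given by its name, has taken for a name from the list of things; names that differ only in an ending like _2 or _b are one class to them, and where a whole thing is asked for, a point or a joint stands for the part that bears it (a point fixed in the world has none). Each returns a list of dicts, best first, with "confidence" (0 to 1); they miss things now and then, are a little off and sometimes report something else, mostly with a low value. They report only what shows in the picture. A call takes as long as a camera call.
- ctrl.cut_out(camera, name): "pixels" (420x560 bool, what is visible of it) and "pixel" ([column, row] in pixels, amid what is visible of it).
- ctrl.landmark_of(camera, name): "pixel" ([column, row] in pixels: a listed point, or the origin of a listed thing).
The state is a dict: "clock": time; "joint_pos": joint angles; "qvel": joint speeds; "tau": joint torques, N m; "tool_pos": TCP position; "orientation": TCP orientation; "force": force on the tool from outside, world axes, zero at the start; "moment": the same for the moment, N m; "opening": finger opening in m.
Only numpy, scipy, OpenCV 4.12 (cv2) and the standard library are available. Lean on these libraries where they do the work, as an engineer would, in place of code of your own. Each camera call takes 0.05 s, during which the arm holds its last target. There are 200 camera calls.

## Working session

There is one attempt and no reset: what is moved stays moved. The work goes in short steps, Python scripts to look and compute and a tool call to move; the robot and the scene stay as the last step left them, time stands still between calls to the robot, and variables do not carry over. Pictures are saved under pics/ and viewed, about 8 in all and at most 12, crops included, and the job is handed in when it is done.

Besides the shell and the picture viewer there is one more tool, called after "Call:" as name(argument=value, ...), one argument or row to a line, values as JSON. drive_tool: Moves the arm, as the interface text tells. Its arguments: {"type":"object","properties":{"plan":{"type":"array","items":{"type":"array"}}},"required":["plan"]}

```bash
mkdir -p pics
cat > h.py <<'E'
import numpy as np,cv2
from plant import ctrl
from scipy.spatial.transform import Rotation as Rn
def ray(cam,px,z,cal=None):
    c=cal or ctrl.get_calibration(cam); R=np.array(c["R"]);t=np.array(c["t"])
    d=R.T@np.array([(px[0]-c["cx"])/c["fx"],(px[1]-c["cy"])/c["fy"],1]); o=-R.T@t
    return o+d*(z-o[2])/d[2]
def proj(cam,X,cal=None):
    c=cal or ctrl.get_calibration(cam); p=np.array(c["R"])@np.array(X)+np.array(c["t"])
    return np.array([c["fx"]*p[0]/p[2]+c["cx"],c["fy"]*p[1]/p[2]+c["cy"]])
def tool():
    o=ctrl.get_obs(); return np.array(o["tool_pos"]),Rn.from_euler("xyz",o["orientation"],degrees=True)
def togo(X,yaw=None):
    "shift in tool axes to TCP target X"
    p,R=tool(); return R.inv().apply(np.array(X)-p)
E
python3 - <<'E'
from h import *
o=ctrl.get_obs(); print({k:np.round(v,3) for k,v in o.items()}, ctrl.grip_point_offset)
p,R=tool(); print(R.as_matrix().round(3))
Z={"tray_in":.018,"handle":.062,"pointer":.026,"mark":.034,"rack_in":.004,"vial0":.018,"vial1":.004,"flask":0,"beaker":0,"spatula":0,"station":0}
for cam in ["top","scene"]:
    im=ctrl.snapshot(cam); cv2.imwrite(f"pics/{cam}0.png",im)
    for n in Z:
        for r in ctrl.landmark_of(cam,n)[:6]:
            print(cam,n,round(r["confidence"],2),np.round(r["pixel"],1),ray(cam,r["pixel"],Z[n])[:2].round(4))
E
```

```text
{'clock': np.float64(0.0), 'joint_pos': array([-5.2134e+01,  2.0592e+01,  6.3500e-01, -2.1000e-02, -7.0136e+01,
       -1.6508e+01]), 'qvel': array([ 0.036, -0.007,  0.049,  0.007, -0.052, -0.015]), 'tau': array([-1.0000e-03, -5.8272e+01,  2.9305e+01,  6.9970e+00,  7.0000e-03,
       -0.0000e+00]), 'tool_pos': array([ 0.246, -0.628,  0.226]), 'orientation': array([ 94.711,  89.905, 116.062]), 'force': array([-0.898, -0.426,  0.007]), 'moment': array([-0.006, -0.015, -0.019]), 'opening': np.float64(0.088)} 0.0188
[[-0.001 -0.364  0.931]
 [ 0.001  0.931  0.364]
 [-1.     0.002 -0.   ]]
top tray_in 0.77 [334. 176.] [ 0.6389 -0.1608]
top handle 0.56 [338. 202.] [ 0.5573 -0.1671]
top pointer 0.81 [301.1 172.7] [ 0.6472 -0.065 ]
top pointer 0.48 [239.3 193.6] [0.5861 0.1133]
top mark 0.49 [300.8 190.2] [ 0.5949 -0.0637]
top mark 0.19 [238.  192.6] [0.5879 0.1164]
top rack_in 0.97 [222.8 211. ] [0.538  0.1628]
top rack_in 0.32 [416.7 193. ] [ 0.5909 -0.4026]
top vial0 0.7 [239.  226.5] [0.4917 0.1139]
top vial0 0.7 [210.2 193.8] [0.5867 0.1984]
top vial0 0.62 [205.9 225.2] [0.4954 0.2093]
t
[... 1151 characters left out ...]
5] [ 0.6108 -0.1524]
scene vial1 0.77 [324.2 210.8] [0.5048 0.1103]
scene vial1 0.77 [357.6 197.9] [0.4888 0.2165]
scene vial1 0.71 [376.3 219.9] [0.586  0.2176]
scene vial1 0.7 [342.1 226.7] [0.5774 0.1253]
scene flask 0.78 [406.  169.2] [0.417  0.4138]
scene flask 0.18 [449.2 219.4] [0.6489 0.3941]
scene beaker 0.86 [127.5 291.3] [ 0.591  -0.4019]
scene spatula 0.68 [406.7 168.4] [0.4142 0.4179]
scene spatula 0.66 [324.3 206.9] [0.4861 0.1197]
scene spatula 0.56 [448.9 220.3] [0.6515 0.3912]
scene spatula 0.46 [125.9 291.6] [ 0.5905 -0.4052]
scene station 0.94 [232.1 254.6] [ 0.5666 -0.1575]
scene station 0.62 [402.6 166.9] [0.4033 0.4109]
scene station 0.31 [238.7 266.7] [ 0.6097 -0.1549]
```

View pics/top0.png

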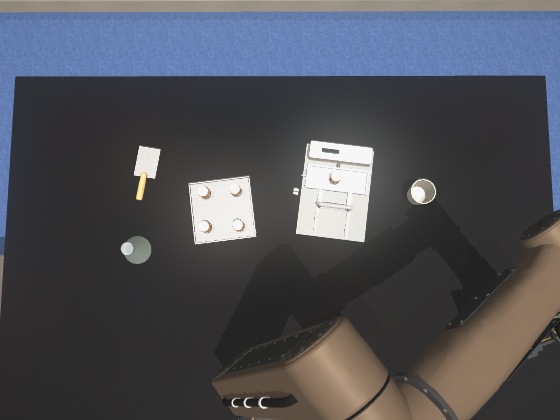

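View pics/scene0.png

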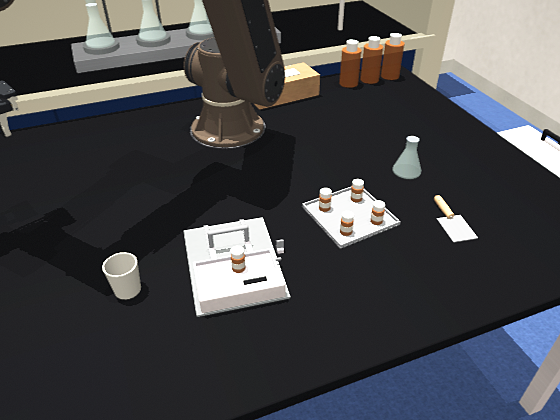

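The top picture shows the stock tray at about (222,211) with four vials, and the reader at about (334,190) with its pan near (335,178). The mark blade is at (296,191). The beaker at (422,192) and the flask and spatula on the left are clear of both. I'll move above the reader for a close look.

Call:
drive_tool(
  plan=[
    [[-0.074, 0.343, 0.407], [-64, 0, 0], 1],
    [[-0.074, 0.343, 0.407], [-64, 0, 0], 1],
    [[-0.074, 0.343, 0.407], [-64, 0, 0], 1],
    [[-0.074, 0.343, 0.407], [-64, 0, 0], 1],
    [[-0.074, 0.343, 0.407], [-64, 0, 0], 1],
    [[-0.074, 0.343, 0.407], [-64, 0, 0], 1],
    [[-0.074, 0.343, 0.407], [-64, 0, 0], 1],
    [[-0.074, 0.343, 0.407], [-64, 0, 0], 1],
    [[-0.074, 0.343, 0.407], [-64, 0, 0], 1],
    [[-0.074, 0.343, 0.407], [-64, 0, 0], 1],
    [[-0.074, 0.343, 0.407], [-64, 0, 0], 1],
    [[-0.074, 0.343, 0.407], [-64, 0, 0], 1],
    [[-0.074, 0.343, 0.407], [-64, 0, 0], 1],
    [[-0.074, 0.343, 0.407], [-64, 0, 0], 1],
    [[-0.074, 0.343, 0.407], [-64, 0, 0], 1],
    [[-0.074, 0.343, 0.407], [-64, 0, 0], 1],
    [[-0.074, 0.343, 0.407], [-64, 0, 0], 1],
    [[-0.074, 0.343, 0.407], [-64, 0, 0], 1],
  ],
)

```text
clock: 2.7
tool_pos: [0.4993, -0.1619, 0.3004]
orientation: [92.1, 90.0, 177.3]
force: [0.2, 0.7, -1.3]
opening: 0.0875
```

```bash
cat > look.py <<'E'
import sys
from h import *
Z={"tray_in":.018,"handle":.062,"pointer":.026,"mark":.034,"rack_in":.004,"vial0":.018,"vial1":.004,"station":0}
def look(name,names,cam="wrist"):
    p,R=tool(); cal=ctrl.get_calibration(cam); im=ctrl.snapshot(cam); cv2.imwrite(f"pics/{name}.png",im)
    print("tool",p.round(4)); print(R.as_matrix().round(3).tolist()); print("cam",(-np.array(cal["R"]).T@np.array(cal["t"])).round(3))
    for n in names:
        for r in ctrl.landmark_of(cam,n)[:6]:
            if r["confidence"]>.25: print(n,round(r["confidence"],2),np.round(r["pixel"],1),ray(cam,r["pixel"],Z[n],cal)[:2].round(4))
    return cal,im
if __name__=="__main__": look(sys.argv[1],sys.argv[2:])
E
python3 look.py w1 tray_in handle pointer mark station vial0
```

```text
tool [ 0.4993 -0.1619  0.3004]
[[-0.0, -0.997, 0.082], [0.0, 0.082, 0.997], [-1.0, 0.0, -0.0]]
cam [ 0.492 -0.234  0.458]
tray_in 0.89 [177.6 167.1] [ 0.628  -0.1709]
handle 0.92 [240.3 174.8] [ 0.5451 -0.1625]
pointer 0.72 [177.7 249.8] [ 0.6432 -0.0637]
mark 0.45 [212.3 249.4] [ 0.5959 -0.0637]
station 0.87 [223.  170.7] [ 0.5752 -0.1585]
vial0 0.64 [177.2 174.8] [ 0.6301 -0.1612]
```

View pics/w1.png

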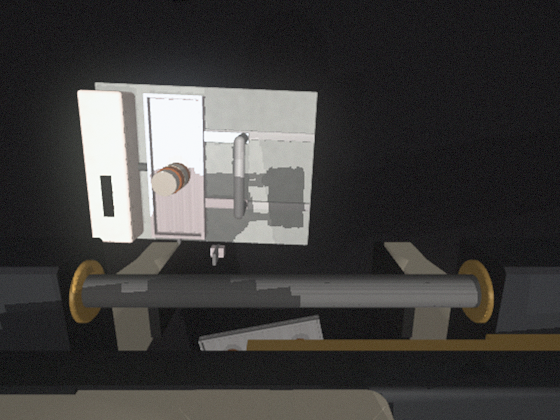

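The wrist picture shows the reader with its pan at about x 150–205 px, vial0 near (172,178) and the bar handle at (240,175). The mark blade is at (216,252). I'll work out the yaw from the plate corners.

Run:
```python
from h import *
c=[ (98,84),(317,93),(307,244),(85,241)]
P=[ray("wrist",p,.008)[:2] for p in c]; 
for a in P: print(a.round(4))
for a,b in [(1,0),(1,2)]: d=P[b]-P[a]; print(np.linalg.norm(d).round(3),np.degrees(np.arctan2(d[1],d[0])).round(2))
# pan outer/rim
c=[(145,95),(204,95),(205,238),(154,238)]; P=[ray("wrist",p,.028)[:2] for p in c]
for a in P: print(a.round(4))
for a,b in [(1,0),(1,2),(0,3)]: d=P[b]-P[a]; print(np.linalg.norm(d).round(3),np.degrees(np.arctan2(d[1],d[0])).round(2))
print("c",np.mean(P,0))
p,R=tool(); print("togo tray view",togo([.50,.22,.30]).round(3))
```

```text
[ 0.7108 -0.2766]
[ 0.4487 -0.2442]
[ 0.4733 -0.0495]
[ 0.7732 -0.079 ]
0.264 -7.06
0.196 82.78
[ 0.6495 -0.2582]
[ 0.5813 -0.2525]
[ 0.6051 -0.077 ]
[ 0.6708 -0.0825]
0.068 -4.81
0.177 82.28
0.177 83.08
c [ 0.62669872 -0.16755224]
togo tray view [0.001 0.031 0.38 ]
```

Call:
drive_tool(
  plan=[
    [[0.05, 0.003, 0.293], [2.5, 0, 0], 0.65],
    [[0.05, 0.003, 0.293], [2.5, 0, 0], 0.65],
    [[0.05, 0.003, 0.293], [2.5, 0, 0], 0.65],
    [[0.05, 0.003, 0.293], [2.5, 0, 0], 0.65],
    [[0.05, 0.003, 0.293], [2.5, 0, 0], 0.65],
    [[0.05, 0.003, 0.293], [2.5, 0, 0], 0.65],
    [[0.05, 0.003, 0.293], [2.5, 0, 0], 0.65],
    [[0.05, 0.003, 0.293], [2.5, 0, 0], 0.65],
    [[0.05, 0.003, 0.293], [2.5, 0, 0], 0.65],
    [[0.05, 0.003, 0.293], [2.5, 0, 0], 0.65],
    [[0.05, 0.003, 0.293], [2.5, 0, 0], 0.65],
    [[0.05, 0.003, 0.293], [2.5, 0, 0], 0.65],
  ],
)

```text
clock: 4.05
tool_pos: [0.5208, 0.1299, 0.251]
orientation: [-56.4, 90.0, 26.4]
force: [-0.8, 0.1, -1.3]
opening: 0.0567
```

```bash
cat >> look.py <<'E'
    pass
E
python3 - <<'E'
from look import *
cal,im=look("w2",["vial1","rack_in"])
for q in ([.492,.113,.004],[.588,.122,.004],[.492,.113,.06],[.588,.122,.06]): print("expect",proj("wrist",q,cal).round(0))
for r in ctrl.cut_out("wrist","vial1"): 
    m=np.argwhere(r["pixels"]); print(round(r["confidence"],2),m.min(0)[::-1],m.max(0)[::-1])
E
```

```text
Traceback (most recent call last):
  File "look.py", line 12
    pass
IndentationError: unexpected indent
```

```bash
sed -i '$d' look.py
python3 - <<'E'
from look import *
cal,im=look("w2",["vial1","rack_in"])
for q in ([.492,.113,.004],[.588,.122,.004],[.492,.113,.06],[.588,.122,.06]): print("expect",proj("wrist",q,cal).round(0))
for r in ctrl.cut_out("wrist","vial1"): 
    m=np.argwhere(r["pixels"]); print(round(r["confidence"],2),m.min(0)[::-1],m.max(0)[::-1])
E
```

```text
tool [0.5208 0.1299 0.251 ]
[[0.001, -0.992, 0.126], [0.0, 0.126, 0.992], [-1.0, -0.0, 0.0]]
cam [0.511 0.058 0.409]
vial1 0.8 [314.  231.4] [0.4905 0.2089]
vial1 0.66 [300.6 153.4] [0.4959 0.1132]
vial1 0.64 [235.  244.8] [0.5881 0.2138]
vial1 0.59 [216.2 176. ] [0.5958 0.1266]
rack_in 0.68 [265.4 201.5] [0.5435 0.1643]
expect [304. 153.]
expect [222. 171.]
expect [307. 160.]
expect [213. 181.]
0.79 [302 220] [332 261]
0.79 [192 161] [227 197]
0.58 [222 234] [246 274]
0.56 [289 141] [320 175]
```

View pics/w2.png

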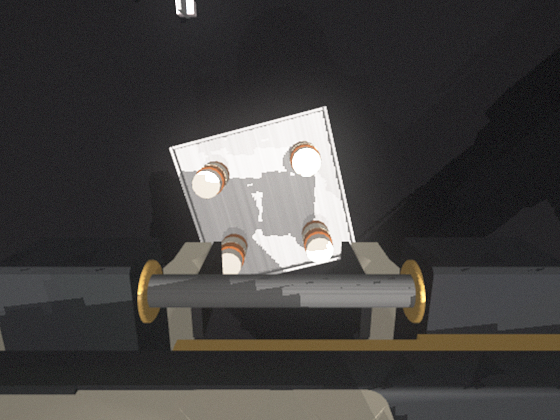

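The tray shows four caps: the two nearer the reader are A at (306,162) and D at (206,184). By ray that puts A at about (0.493,0.115) and D at about (0.595,0.126). I'll pick D first.

Call:
drive_tool(
  plan=[
    [[0.0, -0.037, 0.003], [0, 0, 0], 0.65],
    [[0.02, -0.074, 0.005], [0, 0, 0], 0.65],
    [[0.06, -0.074, 0.005], [0, 0, 0], 0.65],
    [[0.1, -0.074, 0.005], [0, 0, 0], 0.65],
    [[0.14, -0.074, 0.005], [0, 0, 0], 0.65],
    [[0.18, -0.074, 0.005], [0, 0, 0], 0.65],
    [[0.21, -0.074, 0.005], [0, 0, 0], 0.65],
    [[0.225, -0.074, 0.005], [0, 0, 0], 0.65],
    [[0.232, -0.074, 0.005], [0, 0, 0], 0.65],
    [[0.232, -0.074, 0.005], [0, 0, 0], 0.65],
    [[0.232, -0.074, 0.005], [0, 0, 0], 0.65],
    [[0.232, -0.074, 0.005], [0, 0, 0], 0.2],
    [[0.232, -0.074, 0.005], [0, 0, 0], 0.2],
    [[0.232, -0.074, 0.005], [0, 0, 0], 0.2],
    [[0.232, -0.074, 0.005], [0, 0, 0], 0.2],
    [[0.232, -0.074, 0.005], [0, 0, 0], 0.2],
    [[0.232, -0.074, 0.005], [0, 0, 0], 0.2],
  ],
)

```text
clock: 5.67
tool_pos: [0.5954, 0.1261, 0.0198]
orientation: [-57.3, 89.9, 25.5]
force: [-0.7, 0.1, 6.1]
opening: 0.0308
```

Run:
```python
from h import *
o=ctrl.get_obs(); p,R=tool(); print(o["tool_pos"],o["opening"],o["force"],R.as_matrix().round(3).tolist(),o["joint_pos"])
for q in ([.6372,-.1085,.12],[.6235,-.2176,.12]): print(togo(q).round(4))
```

```text
[0.59535772 0.12609911 0.01976509] 0.03079151414123831 [-0.70075445  0.1297625   6.12420829] [[0.002, -0.992, 0.126], [0.001, 0.126, 0.992], [-1.0, -0.001, 0.001]] [ 3.03351784e+01  2.59892277e+01 -2.15080407e+01  1.25057598e-02
 -4.24028836e+01 -3.75767334e+01]
[-0.1003 -0.0712 -0.2274]
[-0.1004 -0.0713 -0.3373]
```

Call:
drive_tool(
  plan=[
    [[-0.01, 0, 0], [0, 0, 0], 0.2],
    [[-0.04, 0, 0], [0, 0, 0], 0.2],
    [[-0.08, 0, 0], [0, 0, 0], 0.2],
    [[-0.1, -0.01, -0.03], [0, 0, 0], 0.2],
    [[-0.1, -0.018, -0.065], [0, 0, 0], 0.2],
    [[-0.1, -0.026, -0.1], [0, 0, 0], 0.2],
    [[-0.1, -0.034, -0.137], [0, 0, 0], 0.2],
    [[-0.1, -0.041, -0.175], [0, 0, 0], 0.2],
    [[-0.1, -0.048, -0.212], [0, 0, 0], 0.2],
    [[-0.1, -0.056, -0.25], [0, 0, 0], 0.2],
    [[-0.1, -0.063, -0.285], [0, 0, 0], 0.2],
    [[-0.1, -0.069, -0.315], [0, 0, 0], 0.2],
    [[-0.1, -0.0713, -0.333], [0, 0, 0], 0.2],
    [[-0.1, -0.0713, -0.337], [0, 0, 0], 0.2],
    [[-0.1, -0.0713, -0.337], [0, 0, 0], 0.2],
    [[-0.1, -0.0713, -0.337], [0, 0, 0], 0.2],
  ],
)

```text
clock: 7.0
tool_pos: [0.6233, -0.2171, 0.1197]
orientation: [-49.8, 89.9, 32.9]
force: [-0.4, 0.0, -1.3]
opening: 0.0311
```

Run:
```python
from look import *
cal,im=look("w3",["tray_in","handle","vial0","mark","pointer"])
print(ctrl.get_obs()["opening"])
for q in ([.6297,-.168,.018],[.627,-.159,.018],[.627,-.159,.074],[.6235,-.2176,.018]): print(proj("wrist",q,cal).round(0))
for x,y in [(-.03,-.085),(.03,-.085),(.03,.085),(-.03,.085)]:
    q=np.array([.6297,-.168])+x*np.array([.992,-.125])+y*np.array([.125,.992])
    u=proj("wrist",[*q,.028],cal); cv2.circle(im,tuple(int(v) for v in u),3,(0,0,255),1)
cv2.imwrite("pics/w3.png",im)
print(togo([.6235,-.2176,.0345]).round(4))
```

```text
tool [ 0.6233 -0.2171  0.1197]
[[0.001, -0.992, 0.127], [0.001, 0.127, 0.992], [-1.0, -0.001, 0.001]]
cam [ 0.613 -0.289  0.278]
vial0 0.76 [280.8 247.2] [ 0.6275 -0.1824]
0.03110299276881111
[280. 264.]
[285. 274.]
[286. 314.]
[280. 204.]
[ 0.0853  0.0002 -0.0014]
```

View pics/w3.png

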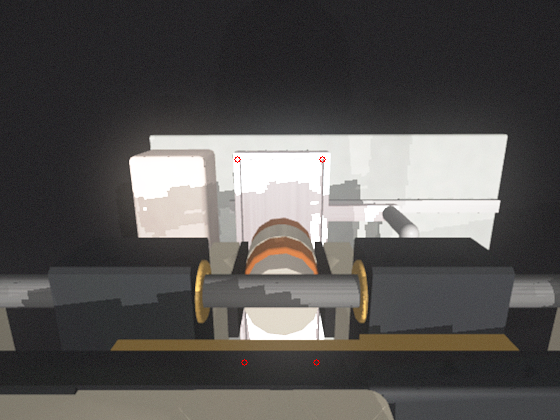

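Held vial is centred at column 282, and the predicted pan corners (red, (237,159) and (322,159)) match the pan's inner edges to about 2 mm. Now lower and release.

Call:
drive_tool(
  plan=[
    [[0.03, 0, -0.001], [0, 0, 0], 0.2],
    [[0.06, 0, -0.001], [0, 0, 0], 0.2],
    [[0.075, 0, -0.001], [0, 0, 0], 0.2],
    [[0.08, 0, -0.001], [0, 0, 0], 0.2],
    [[0.083, 0, -0.001], [0, 0, 0], 0.2],
    [[0.0855, 0, -0.001], [0, 0, 0], 0.2],
    [[0.0858, 0, -0.001], [0, 0, 0], 0.2],
    [[0.0858, 0, -0.001], [0, 0, 0], 0.2],
    [[0.0858, 0, -0.001], [0, 0, 0], 0.5],
    [[0.0858, 0, -0.001], [0, 0, 0], 0.5],
    [[0.0858, 0, -0.001], [0, 0, 0], 0.5],
    [[0.0858, 0, -0.001], [0, 0, 0], 0.5],
  ],
)

```text
clock: 8.3
tool_pos: [0.6239, -0.2173, 0.0344]
orientation: [-66.5, 89.9, 16.4]
force: [0.6, 0.1, -0.5]
opening: 0.0435
```

Run:
```python
from h import *
print(togo([.493,.115,.12]).round(4),togo([.493,.115,.019]).round(4))
```

```text
[-0.0857  0.1711  0.3134] [0.0153 0.1714 0.3133]
```

Call:
drive_tool(
  plan=[
    [[-0.02, 0, 0], [0, 0, 0], 0.5],
    [[-0.055, 0, 0], [0, 0, 0], 0.5],
    [[-0.0857, 0.01, 0.02], [0, 0, 0], 0.65],
    [[-0.0857, 0.028, 0.052], [0, 0, 0], 0.65],
    [[-0.0857, 0.046, 0.085], [0, 0, 0], 0.65],
    [[-0.0857, 0.064, 0.118], [0, 0, 0], 0.65],
    [[-0.0857, 0.082, 0.15], [0, 0, 0], 0.65],
    [[-0.0857, 0.1, 0.183], [0, 0, 0], 0.65],
    [[-0.0857, 0.118, 0.216], [0, 0, 0], 0.65],
    [[-0.0857, 0.136, 0.249], [0, 0, 0], 0.65],
    [[-0.0857, 0.152, 0.28], [0, 0, 0], 0.65],
    [[-0.0857, 0.165, 0.302], [0, 0, 0], 0.65],
    [[-0.0857, 0.171, 0.313], [0, 0, 0], 0.65],
    [[-0.0857, 0.171, 0.313], [0, 0, 0], 0.65],
    [[-0.0857, 0.171, 0.313], [0, 0, 0], 0.65],
  ],
)

```text
clock: 9.55
tool_pos: [0.493, 0.1152, 0.1204]
orientation: [-64.4, 89.8, 18.5]
force: [0.5, -0.7, 0.3]
opening: 0.0568
```

Run:
```python
from look import *
cal,im=look("w4",["vial1"])
print(togo([.493,.115,.019]).round(4))
look("s4",["vial0"],"scene")
b=cv2.imread("pics/s4.png")[190:320,160:300]; a=im
canvas=np.zeros((420,800,3),np.uint8); canvas[:,:400]=a[:,80:480]; canvas[:371,400:]=cv2.resize(b,(400,371)); cv2.imwrite("pics/c4.png",canvas)
```

```text
tool [0.493  0.1152 0.1204]
[[0.003, -0.992, 0.123], [0.001, 0.123, 0.992], [-1.0, -0.003, 0.001]]
cam [0.483 0.043 0.278]
vial1 0.74 [279.5 198.6] [0.4939 0.1144]
vial1 0.57 [299.8 301.5] [0.4881 0.2082]
[0.1011 0.0006 0.0007]
tool [0.4932 0.1141 0.1201]
[[0.003, -0.992, 0.125], [0.001, 0.125, 0.992], [-1.0, -0.003, 0.001]]
cam [ 1.369 -0.346  0.812]
vial0 0.95 [212.9 271.9] [ 0.6206 -0.2171]
vial0 0.73 [358.7 197.8] [0.5047 0.2096]
vial0 0.67 [376.4 221.5] [0.605 0.205]
vial0 0.57 [326.5 208.3] [0.5129 0.1122]
vial0 0.55 [238.2 267. ] [ 0.627  -0.1605]
```

View pics/c4.png

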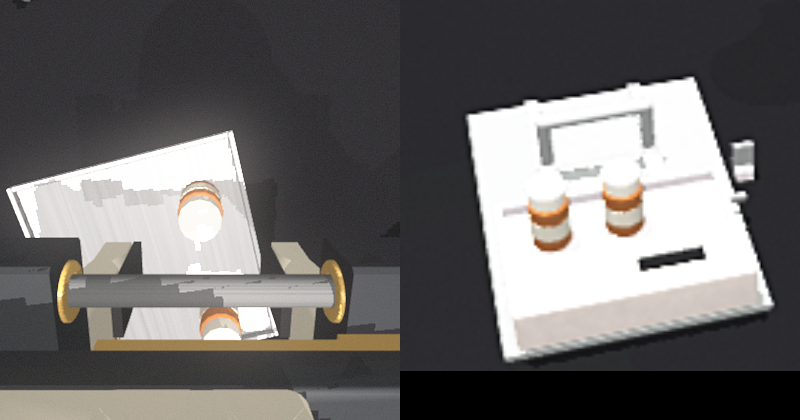

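Two vials now stand upright in the pan, with the second at (0.621,-0.217). Vial A at (280,199) px lies at (0.494,0.114), directly under the gripper, so I'll descend and grip it.

Call:
drive_tool(
  plan=[
    [[0.03, 0, 0], [0, 0, 0], 0.65],
    [[0.06, 0, 0], [0, 0, 0], 0.65],
    [[0.085, 0, 0], [0, 0, 0], 0.65],
    [[0.097, 0, 0], [0, 0, 0], 0.65],
    [[0.101, 0, 0], [0, 0, 0], 0.65],
    [[0.101, 0, 0], [0, 0, 0], 0.65],
    [[0.101, 0, 0], [0, 0, 0], 0.2],
    [[0.101, 0, 0], [0, 0, 0], 0.2],
    [[0.101, 0, 0], [0, 0, 0], 0.2],
    [[0.101, 0, 0], [0, 0, 0], 0.2],
    [[0.101, 0, 0], [0, 0, 0], 0.2],
    [[0.101, 0, 0], [0, 0, 0], 0.2],
  ],
)

```text
clock: 10.75
tool_pos: [0.494, 0.1141, 0.0198]
orientation: [-63.4, 89.8, 19.4]
force: [-1.9, 0.1, 6.2]
opening: 0.0308
```

Run:
```python
from h import *
print(togo([.6372,-.1085,.12]).round(4))
```

```text
[-0.1    -0.1703 -0.2027]
```

Call:
drive_tool(
  plan=[
    [[-0.01, 0, 0], [0, 0, 0], 0.2],
    [[-0.04, 0, 0], [0, 0, 0], 0.2],
    [[-0.08, 0, 0], [0, 0, 0], 0.2],
    [[-0.1, -0.018, -0.02], [0, 0, 0], 0.2],
    [[-0.1, -0.04, -0.047], [0, 0, 0], 0.2],
    [[-0.1, -0.062, -0.074], [0, 0, 0], 0.2],
    [[-0.1, -0.085, -0.101], [0, 0, 0], 0.2],
    [[-0.1, -0.108, -0.128], [0, 0, 0], 0.2],
    [[-0.1, -0.13, -0.155], [0, 0, 0], 0.2],
    [[-0.1, -0.15, -0.178], [0, 0, 0], 0.2],
    [[-0.1, -0.163, -0.194], [0, 0, 0], 0.2],
    [[-0.1, -0.17, -0.2027], [0, 0, 0], 0.2],
    [[-0.1, -0.17, -0.2027], [0, 0, 0], 0.2],
    [[-0.1, -0.17, -0.2027], [0, 0, 0], 0.2],
  ],
)

```text
clock: 11.92
tool_pos: [0.6364, -0.1086, 0.1195]
orientation: [-53.9, 89.8, 28.8]
force: [-0.5, -0.4, -1.0]
opening: 0.0314
```

Run:
```python
from h import *
print(togo([.6372,-.1085,.034]).round(4),ctrl.get_obs()["opening"])
```

```text
[ 0.0855 -0.0006  0.0001] 0.031422206628932185
```

Call:
drive_tool(
  plan=[
    [[0.03, 0, 0], [0, 0, 0], 0.2],
    [[0.06, 0, 0], [0, 0, 0], 0.2],
    [[0.075, 0, 0], [0, 0, 0], 0.2],
    [[0.08, 0, 0], [0, 0, 0], 0.2],
    [[0.083, 0, 0], [0, 0, 0], 0.2],
    [[0.0855, 0, 0], [0, 0, 0], 0.2],
    [[0.0858, 0, 0], [0, 0, 0], 0.2],
    [[0.0858, 0, 0], [0, 0, 0], 0.2],
    [[0.0858, 0, 0], [0, 0, 0], 0.5],
    [[0.0858, 0, 0], [0, 0, 0], 0.5],
    [[0.0858, 0, 0], [0, 0, 0], 0.5],
    [[0.0858, 0, 0], [0, 0, 0], 0.5],
  ],
)

```text
clock: 12.92
tool_pos: [0.6368, -0.1085, 0.0341]
orientation: [-57.9, 89.8, 24.8]
force: [-0.5, 0.8, 0.3]
opening: 0.0427
```

Run:
```python
from h import *
print(togo([.548,-.158,.18]).round(4))
```

```text
[-0.1463  0.0814 -0.06  ]
```

Call:
drive_tool(
  plan=[
    [[-0.02, 0, 0], [0, 0, 0], 0.5],
    [[-0.055, 0, 0], [0, 0, 0], 0.5],
    [[-0.09, 0.01, 0.01], [0, 0, 0], 0.7],
    [[-0.125, 0.025, 0.02], [0, 0, 0], 0.7],
    [[-0.155, 0.041, 0.028], [0, 0, 0], 0.7],
    [[-0.166, 0.041, 0.028], [0, 0, 0], 0.7],
    [[-0.166, 0.041, 0.028], [0, 0, 0], 0.7],
    [[-0.166, 0.041, 0.028], [0, 0, 0], 0.7],
  ],
)

```text
clock: 13.58
tool_pos: [0.5994, -0.0756, 0.201]
orientation: [-61.2, 89.7, 21.6]
force: [0.5, 1.1, -1.0]
opening: 0.0613
```

Run:
```python
from look import *
cal,im=look("w5",["pointer","mark","tray_in","handle","vial0"])
look("s5",["vial0","mark","pointer"],"scene")
b=cv2.imread("pics/s5.png")[190:320,160:300]
canvas=np.zeros((420,800,3),np.uint8); canvas[:,:400]=im[:,80:480]; canvas[:371,400:]=cv2.resize(b,(400,371)); cv2.imwrite("pics/c5.png",canvas)
```

```text
tool [ 0.5994 -0.0756  0.201 ]
[[0.005, -0.992, 0.127], [0.002, 0.127, 0.992], [-1.0, -0.005, 0.003]]
cam [ 0.588 -0.148  0.359]
pointer 0.82 [240.6 198.5] [ 0.6406 -0.0659]
mark 0.72 [288.5 197.8] [ 0.5943 -0.0628]
tray_in 0.94 [236.   85.1] [ 0.629 -0.17 ]
tray_in 0.29 [234.9 156.4] [ 0.6406 -0.1059]
handle 0.93 [331.5  79.1] [ 0.5482 -0.1619]
vial0 0.75 [237.4 153.2] [ 0.6377 -0.1087]
vial0 0.74 [236.2  95.6] [ 0.6303 -0.161 ]
vial0 0.74 [231.7  27.1] [ 0.6249 -0.2181]
tool [ 0.5988 -0.0761  0.1986]
[[0.001, -0.992, 0.127], [0.001, 0.127, 0.992], [-1.0, -0.001, 0.001]]
cam [ 1.369 -0.346  0.812]
vial0 0.76 [213.  272.8] [ 0.6233 -0.2176]
vial0 0.75 [357.8 199.1] [0.5087 0.2048]
vial0 0.7 [239.7 262.9] [ 0.6161 -0.1535]
vial0 0.67 [378.1 222.1] [0.6085 0.2077]
vial0 0.6 [264.4 263.2] [ 0.6375 -0.102 ]
mark 0.56 [276.6 240.8] [ 0.5949 -0.056 ]
pointer 0.9 [280.5 255.7] [ 0.6361 -0.0625]
```

View pics/c5.png

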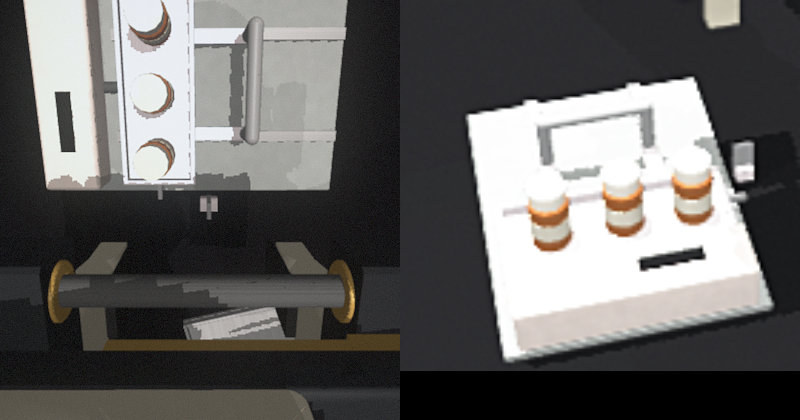

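All three vials stand upright in the pan (caps at canvas (150,20), (152,92), (155,158)), two remain in the stock tray. The pointer tab is at (160,193) and the mark at (208,205), so the pull needed is about 46 mm. Next, grip the handle.

Call:
drive_tool(
  plan=[
    [[0, 0.015, -0.03], [0, 0, 0], 0.5],
    [[0, 0.03, -0.065], [0, 0, 0], 0.5],
    [[0, 0.04, -0.089], [0, 0, 0], 0.5],
    [[0.02, 0.04, -0.089], [0, 0, 0], 0.5],
    [[0.055, 0.04, -0.089], [0, 0, 0], 0.5],
    [[0.09, 0.04, -0.089], [0, 0, 0], 0.5],
    [[0.12, 0.04, -0.089], [0, 0, 0], 0.5],
    [[0.145, 0.04, -0.089], [0, 0, 0], 0.5],
    [[0.155, 0.04, -0.089], [0, 0, 0], 0.5],
    [[0.156, 0.04, -0.089], [0, 0, 0], 0.5],
    [[0.156, 0.04, -0.089], [0, 0, 0], 0.5],
    [[0.156, 0.04, -0.089], [0, 0, 0], 0.5],
  ],
)

```text
clock: 15.08
tool_pos: [0.5498, -0.159, 0.0448]
orientation: [-70.4, 89.7, 12.4]
force: [0.8, 0.0, 0.8]
opening: 0.0436
```

Call:
drive_tool(
  plan=[
    [[0, 0, 0], [0, 0, 0], 0],
    [[0, 0, 0], [0, 0, 0], 0],
    [[0, 0, 0], [0, 0, 0], 0],
    [[0, 0, 0], [0, 0, 0], 0],
    [[0, 0, 0], [0, 0, 0], 0],
    [[0, 0, 0], [0, 0, 0], 0],
    [[0, 0, 0], [0, 0, 0], 0],
    [[0, 0, 0], [0, 0, 0], 0],
    [[0, 0, 0], [0, 0, 0], 0],
  ],
)

```text
clock: 15.83
tool_pos: [0.5478, -0.1589, 0.0447]
orientation: [-37.9, 89.9, 44.8]
force: [-6.3, 2.6, 6.7]
opening: 0.0109
```

Run:
```python
from h import *
o=ctrl.get_obs(); p,R=tool(); print(p.round(4),o["opening"],np.round(o["force"],1),R.as_matrix().round(3).tolist())
```

```text
[ 0.5478 -0.1589  0.0447] 0.010879191319560142 [-6.3  2.6  6.7] [[0.001, -0.992, 0.127], [0.001, 0.127, 0.992], [-1.0, -0.001, 0.001]]
```

The bar is gripped, with an opening of 10.9 mm on the 12 mm bar. Now a gentle pull of 46 mm.

Call:
drive_tool(
  plan=[
    [[0, 0.001, 0], [0, 0, 0], 0],
    [[0, 0.0025, 0], [0, 0, 0], 0],
    [[0, 0.0045, 0], [0, 0, 0], 0],
    [[0, 0.007, 0], [0, 0, 0], 0],
    [[0, 0.0097, 0], [0, 0, 0], 0],
    [[0, 0.0124, 0], [0, 0, 0], 0],
    [[0, 0.0151, 0], [0, 0, 0], 0],
    [[0, 0.0178, 0], [0, 0, 0], 0],
    [[0, 0.0205, 0], [0, 0, 0], 0],
    [[0, 0.0232, 0], [0, 0, 0], 0],
    [[0, 0.0259, 0], [0, 0, 0], 0],
    [[0, 0.0286, 0], [0, 0, 0], 0],
    [[0, 0.0313, 0], [0, 0, 0], 0],
    [[0, 0.034, 0], [0, 0, 0], 0],
    [[0, 0.0367, 0], [0, 0, 0], 0],
    [[0, 0.0394, 0], [0, 0, 0], 0],
    [[0, 0.0418, 0], [0, 0, 0], 0],
    [[0, 0.0438, 0], [0, 0, 0], 0],
    [[0, 0.0453, 0], [0, 0, 0], 0],
    [[0, 0.046, 0], [0, 0, 0], 0],
  ],
)

```text
clock: 17.5
tool_pos: [0.5028, -0.1532, 0.0448]
orientation: [-63.3, 89.8, 19.4]
force: [6.5, -3.6, -6.5]
opening: 0.0113
```

Call:
drive_tool(
  plan=[
    [[0, 0, 0], [0, 0, 0], 0],
    [[0, 0, 0], [0, 0, 0], 0],
    [[0, 0, 0], [0, 0, 0], 0],
  ],
)

```text
clock: 17.75
tool_pos: [0.5031, -0.1533, 0.0448]
orientation: [-69.6, 89.8, 13.2]
force: [6.1, -3.3, -6.3]
opening: 0.011
```

Run:
```python
from look import *
p,R=tool(); d=p-np.array([.5478,-.1589,.0447]); print("slide",-d@[.992,-.126,0],"opening",ctrl.get_obs()["opening"],np.round(ctrl.get_obs()["force"],1))
u=np.array([.992,-.126])
for cam in ["top","scene"]:
    look(f"e_{cam}",["vial0","tray_in","handle"],cam)
    q={}
    for n,z in [("pointer",.026),("mark",.026)]:
        for r in ctrl.landmark_of(cam,n)[:2]: print(cam,n,round(r["confidence"],2),np.round(r["pixel"],1),"along",ray(cam,r["pixel"],z)[:2]@u)
a=cv2.imread("pics/e_top.png")[130:250,270:390];b=cv2.imread("pics/e_scene.png")[190:320,160:300]
canvas=np.zeros((420,800,3),np.uint8); canvas[:400,:400]=cv2.resize(a,(400,400)); canvas[:371,400:]=cv2.resize(b,(400,371)); cv2.imwrite("pics/c6.png",canvas)
```

```text
slide 0.04502414634172047 opening 0.011014821518479828 [ 6.1 -3.3 -6.3]
tool [ 0.5031 -0.1533  0.0448]
[[0.004, -0.992, 0.126], [0.001, 0.126, 0.992], [-1.0, -0.004, 0.001]]
cam [ 0.374 -0.018  1.541]
vial0 0.69 [206.8 189.1] [0.6005 0.2085]
vial0 0.66 [207.2 226.1] [0.4928 0.2055]
vial0 0.53 [313.9 190.8] [ 0.5954 -0.1022]
tray_in 0.72 [298.8 189.3] [ 0.5998 -0.0584]
tray_in 0.57 [333.3 190.4] [ 0.5966 -0.1583]
top pointer 0.56 [298.2 188.1] along 0.6044488755100259
tool [ 0.5032 -0.1533  0.0449]
[[0.004, -0.992, 0.126], [0.001, 0.126, 0.992], [-1.0, -0.004, 0.001]]
cam [ 1.369 -0.346  0.812]
vial0 0.91 [210.6 256.8] [ 0.5731 -0.2095]
vial0 0.84 [238.1 252.5] [ 0.583  -0.1468]
vial0 0.52 [376.6 219.3] [0.5979 0.2097]
tray_in 0.98 [232.1 255.1] [ 0.586  -0.1622]
tray_in 0.59 [234.8 252.2] [ 0.5792 -0.1536]
handle 0.63 [126.4 291.8] [ 0.6509 -0.3999]
scene pointer 0.66 [278.2 244.2] along 0.6010345523538245
scene mark 0.58 [276.4 243.8] along 0.5986862181438067
```

View pics/c6.png

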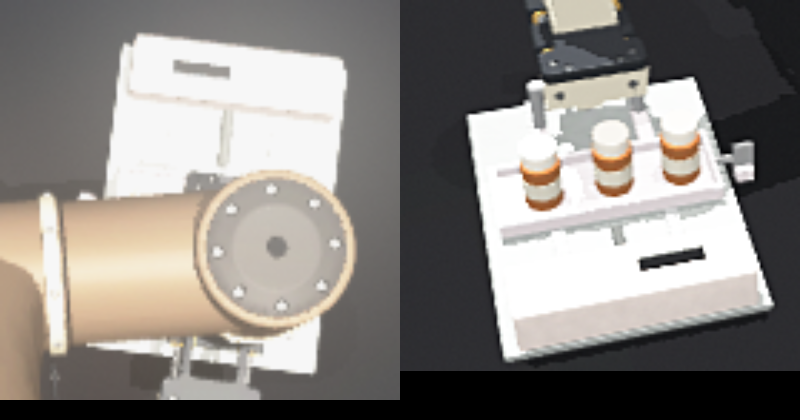

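The scene view shows all three vials upright and the pointer tab meeting the mark foot at about canvas (735,160). The slide so far is 45.0 mm, against estimates of 46 to 47 mm and the scene's 2 mm remaining. I'll add 1.5 mm and recheck.

Call:
drive_tool(
  plan=[
    [[0, 0.0008, 0], [0, 0, 0], 0],
    [[0, 0.0016, 0], [0, 0, 0], 0],
    [[0, 0.0022, 0], [0, 0, 0], 0],
    [[0, 0.0022, 0], [0, 0, 0], 0],
    [[0, 0.0022, 0], [0, 0, 0], 0],
    [[0, 0.0022, 0], [0, 0, 0], 0],
  ],
)

```text
clock: 18.85
tool_pos: [0.5015, -0.1531, 0.0448]
orientation: [-74.2, 89.7, 8.6]
force: [6.9, -3.7, -7.0]
opening: 0.0111
```

Run:
```python
from look import *
p,R=tool(); d=p-np.array([.5478,-.1589,.0447]); o=ctrl.get_obs(); print("slide",-d@[.992,-.126,0],"opening",o["opening"],np.round(o["force"],1),np.round(o["qvel"],2))
u=np.array([.992,-.126])
for i in range(3):
    im=ctrl.snapshot("scene")
    for n in ["pointer","mark"]:
        for r in ctrl.landmark_of("scene",n)[:1]: print(n,round(r["confidence"],2),np.round(r["pixel"],1),"along",ray("scene",r["pixel"],.026)[:2]@u)
cv2.imwrite("pics/c7.png",cv2.resize(im[215:275,240:310],(700,600),interpolation=cv2.INTER_CUBIC))
# predicted pointer/mark pixel columns in scene
for x in ([.6406,-.0659],[.6406-.0463*.992,-.0659+.0463*.126],[.5943,-.0628]): print(proj("scene",[*x,.026]).round(1),proj("scene",[*x,.034]).round(1))
```

```text
slide 0.04667267981816774 opening 0.011053145393625405 [ 6.9 -3.7 -7. ] [ 0.1  -0.04 -0.03  0.05 -0.    0.05]
pointer 0.62 [275.2 243.2] along 0.5960241841810894
mark 0.44 [276.7 242.8] along 0.5955783352961751
pointer 0.85 [273.7 243.6] along 0.5964692222111982
mark 0.65 [277.1 242.7] along 0.5954812372611509
pointer 0.94 [279.4 243.4] along 0.5991114845063106
mark 0.46 [279.2 240.9] along 0.5907575147470127
[279.8 257.4] [279.8 254.9]
[275.  243.7] [275.  241.2]
[273.8 243.9] [273.8 241.4]
```

View pics/c7.png

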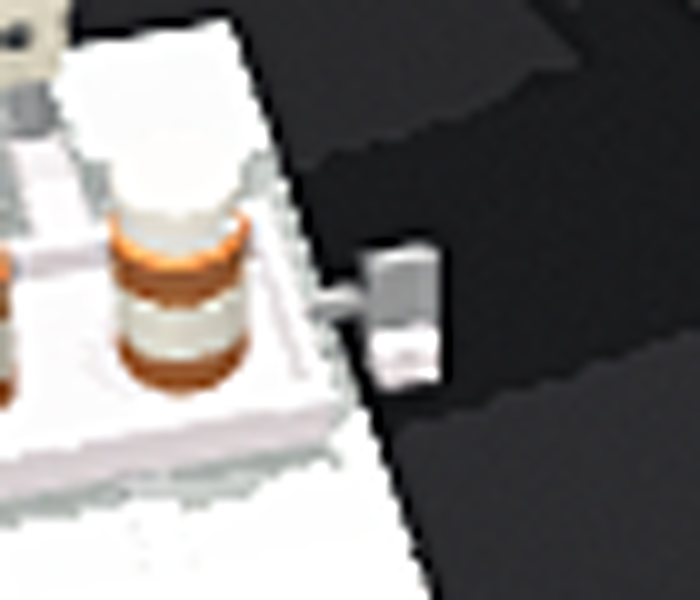

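The networks disagree on the scene view by a few mm, and the wrist shot is sharper at about 1 mm/px. I'll zoom into w5 to measure the blade and pointer columns properly.

Run:
```python
import cv2
im=cv2.imread("pics/w5.png"); c=im[178:228,225:305]
c=cv2.convertScaleAbs(c,alpha=1.5,beta=10)
b=cv2.resize(c,(800,500),interpolation=cv2.INTER_NEAREST)
for k in range(0,80,10): cv2.putText(b,str(225+k),(k*10,12),0,.4,(0,255,255),1); cv2.line(b,(k*10,14),(k*10,24),(0,255,255),1)
for k in range(0,50,10): cv2.putText(b,str(178+k),(0,k*10+10),0,.4,(0,255,0),1)
cv2.imwrite("pics/z5.png",b)
```

```text
(no output)
```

View pics/z5.png

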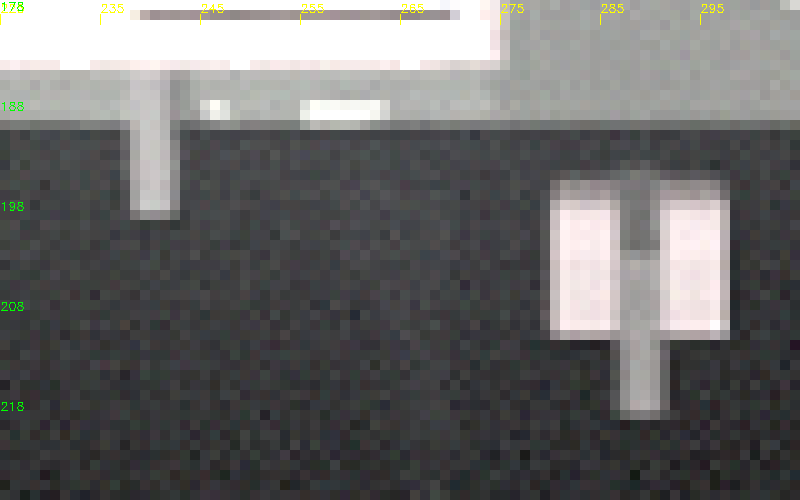

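The zoom shows the pointer centred at column 240.5 (tip at row 199.5). The blade is centred at column 288.8, with its near edge's top at row 203. Next is converting both to along-slide distances.

Run:
```python
from h import *
cal=ctrl.get_calibration("wrist"); p,R=tool()
Rt=R.as_matrix(); Rc=np.array(cal["R"]); tc=np.array(cal["t"])
A=Rc@Rt; b=Rc@p+tc   # cam = A*tool + b
p5=np.array([.5994,-.0756,.2010]); R5=np.array([[.001,-.992,.127],[.001,.127,.992],[-1,-.001,.001]])
c5=dict(cal); c5["R"]=A@R5.T; c5["t"]=b-c5["R"]@p5
u=np.array([.992,-.126])
f=lambda c,r,z:(ray("",(c,r),z,c5)[:2]).round(4)
P=f(240.5,199,.026)
for c,r,z in [(288.8,203,.034),(288.8,200.5,.026),(289,211,.034)]:
    M=f(c,r,z); print(P,M,"pull",((P-M)@u).round(4))
print("foot",[f(c,r,.004)@u for c,r in[(280,205),(297.5,205)]],"pointer tab width",(f(238,195,.026)-f(243,195,.026))@u)
d=p-np.array([.5478,-.1589,.0447]); print("slide",-d@[.992,-.126,0])
print("handle w5 along vs gripped", f(331.5,79.1,.062)@u, np.array([.5478,-.1589])@u)
```

```text
[ 0.6401 -0.0657] [ 0.5941 -0.0578] pull 0.0466
[ 0.6401 -0.0657] [ 0.5939 -0.0581] pull 0.0468
[ 0.6401 -0.0657] [ 0.5949 -0.0499] pull 0.0468
foot [np.float64(0.6050932), np.float64(0.5869348)] pointer tab width 0.004837200000000027
slide 0.046653420633745134
handle w5 along vs gripped 0.5636438 0.5634389999999999
```

The wrist geometry gives a needed pull of 46.7 mm and the measured slide is 46.65 mm. The 18 mm foot and home handle position both check out in the same frame. Handing in.

Run:
```python
from h import *
o=ctrl.get_obs(); print(o["clock"],o["opening"],np.round(o["force"],1)); print(ctrl.close_job())
```

```text
19.3 0.01107598632919007 [ 6.2 -2.8 -6.9]
the job is handed in; nothing more can be done
None
```

I set two stock vials upright in the pan with the shuttle home, making three. I then pulled the shuttle out by its bar and handed in at 19.3 s, still gripping it against the spring.

**Slide:** the last checks gave a slide of 46.65 mm against 46.6–46.8 mm needed, measured from the zoomed wrist picture. The grip opening was 11.1 mm on the 12 mm bar, with a force of about 6 N on the tool towards the housing side.

**Vials:** all three pan vials were upright in the scene picture taken at 45 mm of slide. After the final 1.5 mm pull I only viewed a close-up of the pointer end, which showed one of them standing. The other two still stood in the stock tray in the last full look, before the pull.

**Disagreement:** the coarse scene camera was less sure of the alignment. Its networks put the pointer 0.5–8 mm short of the mark, and my own reading of that picture gave about 6 mm. I trusted the sharper wrist measurement, which also reproduced the mark's 18 mm foot and the handle's home position.

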